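Open the waste bin with its lever and hold it open

TASK

Push the catch on the front of the red waste bin aside to the right as far as it goes, then press the long end of the lever all the way down so that it raises the heavy yellow lid, and finish still holding it down, so that the lid stays wide open for me to drop parts in. Open the lid only by pressing the lever: do not touch the lid itself or pull the lever up, and leave the oil filter, tape roll and spark plug where they are.

Things in the scene. Friction and masses are not known exactly. Their poses are not given: they have to be found in the camera images.
- waste_bin: red open-topped steel bin fixed to the worktop, 130 (x) x 160 (y) x 110 mm high; origin at the centre of its underside, z up. +x points to its far side, where the lid is hinged; -x (front) faces roughly to the robot, yaw -0.45 to 0.25 rad; +y is its left, -y its right, seen from the robot. 'bin (x, y, z)' below are points in this frame, mm.
- lid: heavy yellow steel lid, 146 (x) x 170 (y) x 8 mm, 1.1 to 1.7 kg, flat on the bin; upper face 120 mm above the worktop, front edge at bin x = -76. Origin on the hinge line, bin (70, 0, 118). A roller on its left side, bin (30, 113, 106), rests on the lever's short end. Not to be touched. Falls shut when the lever is released.
- lid_turn (a joint): angle of the lid, rad: 0 shut, grows as its front edge rises; with the lever fully down it stands at about 0.45 (front edge about 63 mm up). The catch stops it at about 0.03 when in place.
- lever: steel bar 14 mm wide along the left side of the bin on a fulcrum pin; origin at the pin, bin (-20, 113, 85). The short end runs 62 mm to bin +x under the lid's roller; the long end runs to bin -x, rising to a black rubber press pad in front of the bin. Pressing the pad takes about 6 to 12 N; it comes back up when released.
- lever_turn (a joint): angle of the lever, rad: about 0 at rest, grows as the long end goes down, hard stop at 0.36; negative if the long end is pulled up.
- pad_top (a point): centre of the upper face of the press pad (42 mm along the lever, 34 mm wide, 12 mm thick); at rest at bin (-180, 113, 132). Goes almost straight down with the lever, by about 59 mm, to about 73 mm above the worktop at the stop. Tilted 0.18 rad at rest (outer end high), as much the other way when down. About 80 mm free between pad and bin.
- catch: flat steel turn catch in front of the lid, turning level about an upright pin; origin on the pin. Its 40 mm nose lies over the lid's front edge and locks the lid; its tail points the other way, to the bin's -x, and carries the blue peg. The bar lies 125 to 135 mm above the worktop.
- catch_pivot (a point): point on the catch's upright pin, at bin (-90, -20, 130).
- peg_top (a point): top centre of the blue upright peg on the catch's tail: 15 mm in diameter, 31 mm tall above the bar, top 166 mm above the worktop, 50 mm from the pin. At catch angle 0 it is on the bin's -x side of the pin, at full swing on the bin's -y side (right). Push it level along this arc; it takes about 1 N, and the catch stays where it is left.
- catch_turn (a joint): angle of the catch, rad: 0 straight (nose over the lid), starting between 0 and 0.5, grows as the tail and peg swing to the right (counterclockwise from above), stop at 1.57, where the nose is clear of the lid.
- oil_filter: loose orange oil filter, upright, 71 mm in diameter and 86 mm high, left of the bin and its lever; origin at the centre of its underside. To be left alone.
- tape_roll: loose blue tape roll lying flat, 64 x 77 x 19 mm, in front of the bin; origin at the centre of its underside. To be left alone.
- spark_plug: loose spark plug lying on the worktop, 73 x 24 x 21 mm, left of the press pad; origin at the centre of its underside. To be left alone.

How it is judged (in metres and radians):
On the way, in this order (a step that is already met when the one before it is completed fails the run):
1. the catch is swung fully to the right while the lid is still shut (value of joint catch_turn above 1.25 rad and value of joint lid_turn below 0.08 rad), for 0.2 s.
2. the lever is pressed down and the lid stands open (value of joint lever_turn above 0.3 rad and value of joint lid_turn above 0.35 rad), for 0.3 s.
At the end, for the whole second after the job is handed in: The catch is swung aside (over 1.25 of 1.57 rad); the fingers still press on the lever (over 2 N) and hold it down (over 0.30 of 0.36 rad) so that the lid stands still and open (over 0.35 rad), with nothing of the robot touching the lid (all of step 2 and value of joint catch_turn above 1.25 rad and velocity of joint lid_turn below 0.1 rad/s and contact force between the fingers and lever above 2 N and contact force between each of the fingers, the arm and lid below 0.5 N); the arm keeps its last pose, push and grip.
It fails at once if the robot touched the lid itself (contact force between any of the fingers, the arm and lid above 1 N).
It fails at once if the lever was pulled up instead of pressed (value of joint lever_turn below -0.1 rad).
It fails at once if the oil filter was moved or lifted (distance of oil_filter from where it was at the start of the episode above 0.015 m).
It fails at once if the tape roll was moved or lifted (distance of tape_roll from where it was at the start of the episode above 0.015 m).
It fails at once if the spark plug was moved or lifted (distance of spark_plug from where it was at the start of the episode above 0.015 m).
It also fails if it takes over 48 s, if anything falls off the work surface, if the arm or the gripper's body presses on something with over 40 N, if the wrist force passes 120 N, or if a joint passes its speed limit or range.

ROBOT

A 6-joint arm with a two-finger parallel gripper is mounted at the origin on a cart in front of the work surface, level with it; the furniture and walls round the work are solid. World frame = base frame: x ahead of the robot, y to its left, z up, the work surface at z = 0. Lengths are in m, angles in degrees, forces in N, time in s.
With the tool pointing down it reaches from about 0.225 to 0.725 m from the base axis. Payload 3.1 kg.
Tool frame: the origin (TCP) lies between the finger pads; the fingertips stand 17 mm ahead of it and the grasp point (between the pads) lies 2 mm behind it; z points along the fingers, y is the line along which they close (so a half turn about z gives the same grasp; the last joint's range is limited). The gripper opens to 85 mm and grips with 20 to 120 N. Pads are 22 mm wide; open, the fingers measure 114 mm over their backs; the gripper's body (76 mm by 85 mm) begins 54 mm behind the grasp point. The pads swing forward as they close: fully open they stand 13 mm farther back than shut.
Start: joints at [61.49, 2.75, 5.684, 92.934, 0, 82.678], TCP at [0.19, 0.489, 0.248] pointing down, gripper open.
Joint ranges: [-166.93, 166.93], [-56.73, 111.36], [-69.38, 81.34], [-121.58, 131.49], [-85.45, 84.26], [-180, 180]. Speed limits (degrees/s): [159.86, 159.86, 180, 180, 180, 180].

INTERFACE

Orientations are given as a 3x3 rotation matrix whose columns are the frame's x, y, z axes.
In Python, from rig import bot, eyes gives the robot as it stands. The module is installed in compiled form; this text tells all that it offers.
- The arm moves only by the tool play_rows, never from a script. Its argument "deltas" is a list that holds one entry, the list of rows, each a list of 5 numbers: the closure, from 0 (fully open) to 1 (shut), then the shift along the tool's x, y, z in cm, then the turn about the tool's z in rad. A call has 1 to 8 rows; each row shifts and turns the commanded pose from where the row before left it, along the tool's axes as they then stand; what a row does not reach is not made up. A row lasts 1/10 s, in which the tool goes at most 50 mm and 8.59 degrees, less where a joint would pass 70% of its speed; a pose out of reach is approached as far as the arm can. A call with a gripper value outside its range is refused whole. The fingers move at their own pace and stop on an object; the grip force is fixed at half the most. Time passes only in rows, so rows that do not move let the fingers close. It gives the time, the measured TCP pose, the force, the opening and the grip force at its end, in the units of the state.
- bot.get_state(): the state, without advancing time (a new reading comes with each control period).
- eyes.get_image(name): name is "side" or "top" or "wrist"; returns (picture, depth): 420x560x3 uint8, blue, green, red; 420x560 float32, m along the optical axis (not along the pixel's ray), 0 where there is no reading.
- eyes.camera_info(name): a dict with "mtx" (3x3 intrinsics, pixels), "origin" and "attitude" of the camera in the world. Camera axes: x right, y up, looking along -z (the intrinsics and any distortion apply to the point x, -y, -z); pixel columns grow to the right and rows downward; lengths in m; the calibration is good to about 2 mm. A picture is of the moment at which its call begins: read the wrist's pose just before it. camera_info takes no time and is no camera call; for the wrist camera it gives the pose at the moment of the call.
- bot.finish_job(): hands the job in; it is judged then, once.
The state is a dict: "time": time; "joints": joint angles; "dq": joint speeds; "effort": joint torques, N m; "ee_pos": TCP position; "orientation": TCP orientation; "ft_force": force on the tool from outside, world axes, zero at the start; "wrist_torque": the same for the moment, N m; "opening": finger opening in m; "gripper_force": force on a finger pad.
Only numpy, scipy, OpenCV 4.12 (cv2) and the standard library are available. Lean on these libraries where they do the work, as an engineer would, in place of code of your own. Each camera call takes 0.05 s, during which the arm holds its last target. There are 200 camera calls.

## Working session

There is one attempt and no reset: what is moved stays moved. The work goes in short steps, Python scripts to look and compute and a tool call to move; the robot and the scene stay as the last step left them, time stands still between calls to the robot, and variables do not carry over. Pictures are saved under pics/ and viewed, at most 10 in all, crops included, and the job is handed in when it is done.

Besides the shell and the picture viewer there is one more tool, called after "Call:" in YAML: its name, and indented under it one key for each argument. play_rows: Moves the arm, as the interface text tells. Its arguments: {"type":"object","properties":{"deltas":{"type":"array"}},"required":["deltas"]}

```bash
mkdir -p pics
cat > h.py <<'E'
import numpy as np, cv2
from rig import bot, eyes
def cloud(name):
    i=eyes.camera_info(name); im,d=eyes.get_image(name)
    K=np.array(i["mtx"]);v,u=np.mgrid[:420,:560]
    X=(u-K[0,2])/K[0,0]*d;Y=(v-K[1,2])/K[1,1]*d
    P=np.stack([X,-Y,-d],-1)@np.array(i["attitude"]).T+np.array(i["origin"])
    P[d==0]=np.nan
    return im,P
E
python3 - <<'E'
from h import *
print({k:np.round(v,3) for k,v in bot.get_state().items()})
for n in("top","side"):
    print(n,eyes.camera_info(n))
    im,P=cloud(n);cv2.imwrite(f"pics/{n}0.png",im);np.savez(f"{n}0.npz",im=im,P=P)
E
```

```text
{'time': np.float64(0.0), 'joints': array([61.489,  2.794,  5.59 , 92.934,  0.   , 82.678]), 'dq': array([ 0.088,  0.057,  0.006,  0.024, -0.01 ,  0.   ]), 'effort': array([-1.0000e-03, -3.3878e+01,  3.2001e+01,  2.0000e-02, -0.0000e+00,
       -0.0000e+00]), 'ee_pos': array([0.189, 0.489, 0.247]), 'orientation': array([[-0.932,  0.361, -0.001],
       [ 0.361,  0.932, -0.002],
       [ 0.   , -0.002, -1.   ]]), 'ft_force': array([ 0.099, -0.321, -0.128]), 'wrist_torque': array([ 0.062, -0.004,  0.041]), 'gripper_force': np.float64(0.0), 'opening': np.float64(0.086)}
top {'mtx': array([[398.16393669,   0.        , 279.24763112],
       [  0.        , 398.16393669, 207.83249798],
       [  0.        ,   0.        ,   1.        ]]), 'origin': array([0.32117811, 0.31950472, 0.95134663]), 'attitude': array([[ 0.00816276,  0.98110504, -0.19330358],
       [-0.99992308,  0.00981371,  0.00758474],
       [ 0.00933845,  0.19322679,  0.98110968]])}
side {'mtx': array([[539.28877841,   0.        , 274.17076078],
       [  0.        , 539.28877841, 207.56926279],
       [  0.        ,   0.        ,   1.        ]]), 'origin': array([0.3286645 , 1.15441991, 0.66577517]), 'attitude': array([[-0.98225428,  0.11890451, -0.1450457 ],
       [-0.1864123 , -0.53372865,  0.82485403],
       [ 0.02066382,  0.83725471,  0.54642252]])}
```

View pics/top0.png

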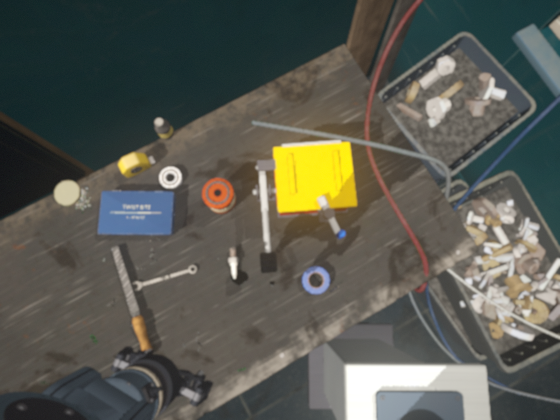

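View pics/side0.png

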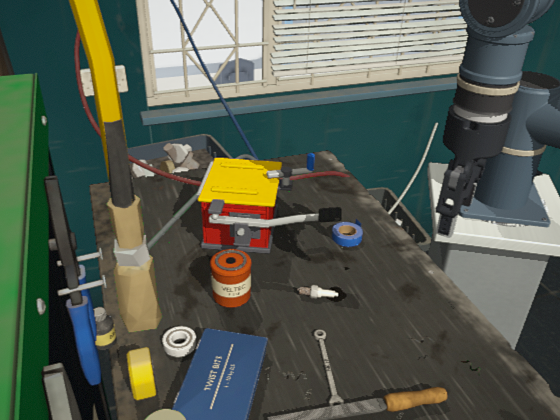

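The top view shows the yellow lid at about (315,177), the blue peg at (342,233), the black pad at (267,262), the tape roll at (316,280), the spark plug at (234,262) and the oil filter at (217,194). Next I'll get their positions from depth.

Run:
```python
from h import *
f=np.load("top0.npz");im=f["im"];P=f["P"]
hsv=cv2.cvtColor(im,cv2.COLOR_BGR2HSV)
ok=np.isfinite(P).all(-1);z=P[...,2]
box=np.zeros(ok.shape,bool);box[130:300,180:380]=1
m=(hsv[...,0]>20)&(hsv[...,0]<35)&(hsv[...,1]>150)&box&ok&(z>.11)&(z<.14)
q=P[m];r=cv2.minAreaRect(q[:,:2].astype(np.float32));print("lid",r,np.median(q[:,2]));print(cv2.boxPoints(r))
def rep(n,m):
    q=P[m];print(n,m.sum(),np.median(q,0).round(4),np.percentile(q[:,2],[5,95]).round(3))
pb=np.zeros_like(box);pb[222:245,330:352]=1
rep("peg",pb&(hsv[...,0]>100)&(hsv[...,0]<130)&(hsv[...,1]>120)&ok&(z>.15))
pd=np.zeros_like(box);pd[248:276,256:280]=1
m=pd&(hsv[...,2]<70)&ok&(z>.11);rep("pad",m);print(cv2.minAreaRect(P[m][:,:2].astype(np.float32)))
for n,(a,b,c,d),zz in(("plug",(244,285,224,244),.008),("tape",(262,298,298,334),.012),("filter",(175,215,198,238),.05),("leverbar",(180,250,258,276),.08)):
    k=np.zeros_like(box);k[a:b,c:d]=1;m=k&ok&(z>zz);rep(n,m);print(cv2.minAreaRect(P[m][:,:2].astype(np.float32)))
s=np.load("side0.npz");cv2.imwrite("pics/c.png",np.hstack([cv2.resize(im[130:300,190:370],None,fx=3,fy=3)]))
```

```text
lid ((0.5567076206207275, 0.23719020187854767), (0.14464597404003143, 0.17016848921775818), 5.006624221801758) 0.12008918914352573
[[0.4772352  0.31563812]
 [0.49208593 0.1461189 ]
 [0.63618004 0.15874228]
 [0.6213293  0.3282615 ]]
peg 33 [0.4244 0.1883 0.1653] [0.16  0.167]
pad 289 [0.3694 0.335  0.1304] [0.127 0.134]
((0.3700087368488312, 0.33428242802619934), (0.040583476424217224, 0.030893374234437943), 1.2080724239349365)
plug 177 [0.3783 0.4175 0.0157] [0.011 0.021]
((0.3764421045780182, 0.4183941185474396), (0.02151414193212986, 0.06976906210184097), 88.1318359375)
tape 403 [0.3363 0.2261 0.0189] [0.016 0.022]
((0.33492451906204224, 0.22596189379692078), (0.06569651514291763, 0.061012450605630875), 19.399368286132812)
filter 807 [0.524  0.4492 0.083 ] [0.065 0.087]
((0.5264121890068054, 0.45052388310432434), (0.06757834553718567, 0.06748592853546143), 2.413689374923706)
leverbar 528 [0.4929 0.3424 0.1004] [0.09 0.12]
((0.47448980808258057, 0.3411007225513458), (0.1553787887096405, 0.03803584352135658), 0.5467265248298645)
```

View pics/c.png

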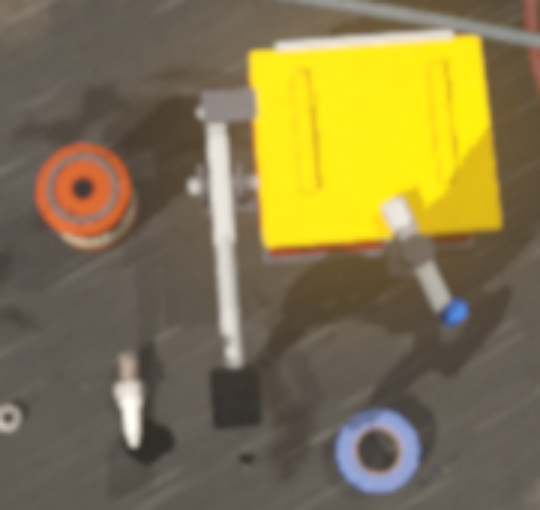

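Call:
play_rows:
  deltas:
    - [[1,-3.83,-2.17,0,0],[1,-3.83,-2.17,0,0],[1,-3.83,-2.17,0,0],[1,-3.83,-2.17,0,0],[1,-3.83,-2.17,0,0],[1,-3.83,-2.17,0,0],[1,-3.83,-2.17,0,0],[1,-3.83,-2.17,0,0]]

```text
time: 0.9
ee_pos: [0.4133, 0.2153, 0.2479]
orientation: [[-0.932, 0.361, -0.001], [0.361, 0.932, -0.0], [0.001, -0.0, -1.0]]
ft_force: [1.3, 1.3, 0.1]
opening: 0.0005
gripper_force: 0.0
```

Call:
play_rows:
  deltas:
    - [[1,0,0,0.5,0.13],[1,0,0,0.5,0.13],[1,0,0,0.5,0.13],[1,0,0,0.5,0.13],[1,0,0,0.5,0.13],[1,0,0,0.5,0.125],[1,0,0,0,0],[1,0,0,0,0]]

```text
time: 1.7
ee_pos: [0.4124, 0.2168, 0.2179]
orientation: [[-0.416, 0.91, -0.001], [0.91, 0.416, -0.0], [0.0, -0.001, -1.0]]
ft_force: [0.1, -0.3, -0.1]
opening: -0.0
gripper_force: 0.0
```

```bash
cat >> h.py <<'E'
piv=np.array([.4717,.2098])
def plan(p,head):  # shift in tool cm to world p, and turn for -x heading (deg)
    s=bot.get_state();R=s["orientation"];print("t",s["time"].round(2),"ee",s["ee_pos"].round(4),"F",s["ft_force"].round(2),"open",s["opening"].round(3),"j6",s["joints"][5].round(0))
    h=np.degrees(np.arctan2(-R[1,0],-R[0,0]));print("heading",h.round(1),"shift",(R.T@(np.array(p)-s["ee_pos"])*100).round(2),"turn",np.radians(h-head).round(3))
E
python3 - <<'E'
from h import *
plan([.412,.2156,.167],-65.6)
im,P=cloud("wrist");cv2.imwrite("pics/w1.png",im)
im,P=cloud("side");cv2.imwrite("pics/s1.png",cv2.resize(im[80:320,180:400],None,fx=2.4,fy=2.4))
E
```

```text
Traceback (most recent call last):
  File "h.py", line 12, in plan
    s=bot.get_state();R=s["orientation"];print("t",s["time"].round(2),"ee",s["ee_pos"].round(4),"F",s["ft_force"].round(2),"open",s["opening"].round(3),"j6",s["joints"][5].round(0))
                                                   ^^^^^^^^^^^^^^^
AttributeError: 'float' object has no attribute 'round'
```

Call:
play_rows:
  deltas:
    - [[1,0,0,1.5,0],[1,0,0,1.5,0],[1,0,0,1.5,0],[1,0,0,0.6,0],[1,0,0,0,0]]

```text
time: 2.2
ee_pos: [0.4116, 0.2165, 0.1655]
orientation: [[-0.414, 0.91, -0.003], [0.91, 0.414, -0.001], [0.0, -0.003, -1.0]]
ft_force: [-0.5, -0.6, -0.4]
opening: -0.0
gripper_force: 0.0
```

```bash
sed -i 's/s\["time"\].round(2)/round(s["time"],2)/;s/s\["opening"\].round(3)/round(s["opening"],4)/;s/\["joints"\]\[5\].round(0)/["joints"].round(0)/' h.py
python3 - <<'E'
from h import *
plan([.412,.2156,.167],-65.6)
im,P=cloud("wrist");cv2.imwrite("pics/w1.png",im)
im,P=cloud("side");cv2.imwrite("pics/s1.png",cv2.resize(im[80:320,180:400],None,fx=2.4,fy=2.4))
E
```

```text
t 2.2 ee [0.4116 0.2165 0.1655] F [-0.51 -0.58 -0.37] open -0.0 j6 [ 19.  -6. -12.  84.   0.  85.]
heading -65.6 shift [-0.1  -0.   -0.15] turn 0.001
```

View pics/s1.png

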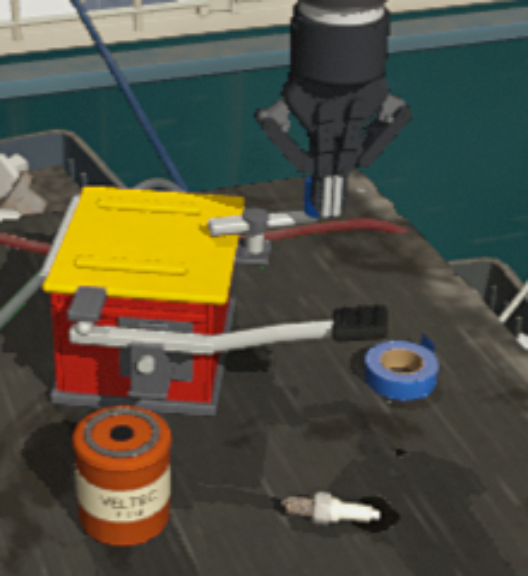

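View pics/w1.png

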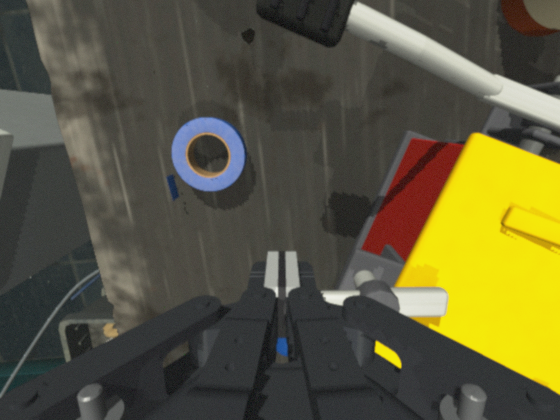

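Side view: the closed fingers stand next to the peg at (318,195), clear of the lid and lever. The wrist view has the peg at (282,345), in line with the fingers. I can start the swing.

Call:
play_rows:
  deltas:
    - [[1,-0.5,0,0,0],[1,-0.4,0,0,0],[1,-0.64,-0.21,0,-0.125],[1,-0.64,-0.21,0,-0.125],[1,-0.64,-0.21,0,-0.125],[1,-0.64,-0.21,0,-0.125],[1,-0.64,-0.21,0,-0.125],[1,0,0,0,0]]

```text
time: 3.1
ee_pos: [0.4288, 0.177, 0.1679]
orientation: [[-0.867, 0.498, 0.001], [0.498, 0.867, 0.0], [-0.001, 0.001, -1.0]]
ft_force: [-0.4, -0.5, 0.2]
opening: 0.0002
gripper_force: 0.0
```

Call:
play_rows:
  deltas:
    - [[1,-0.64,-0.21,0,-0.125],[1,-0.64,-0.21,0,-0.125],[1,-0.64,-0.21,0,-0.125],[1,-0.64,-0.21,0,-0.125],[1,0,0,0,0],[1,0,0,0,0]]

```text
time: 3.7
ee_pos: [0.4494, 0.1616, 0.1675]
orientation: [[-1.0, 0.024, 0.0], [0.024, 1.0, 0.0], [-0.0, 0.0, -1.0]]
ft_force: [-0.3, 0.6, 0.3]
opening: 0.0
gripper_force: 0.0
```

Run:
```python
from h import *
plan([.412,.2156,.167],5)
im,P=cloud("wrist");
im2,P=cloud("top")
cv2.imwrite("pics/w2.png",np.hstack([cv2.resize(im,(400,300)),cv2.resize(im2[150:300,220:400],(360,300))]))
hsv=cv2.cvtColor(im2,cv2.COLOR_BGR2HSV)
z=P[...,2];m=(hsv[...,0]>100)&(hsv[...,0]<130)&(hsv[...,1]>120)&(z>.145)&(z<.18)&(abs(P[...,0]-.45)<.08)&(abs(P[...,1]-.18)<.08)
print(m.sum(),np.median(P[m],0))
```

```text
t 3.7 ee [0.4494 0.1616 0.1675] F [-0.26  0.57  0.35] open 0.0 j6 [ 12.  -5. -11.  84.   0.  13.]
heading -1.4 shift [3.87 5.31 0.05] turn -0.111
0 [nan nan nan]
  return _methods._mean(a, axis=axis, dtype=dtype,
  ret = um.true_divide(
```

View pics/w2.png

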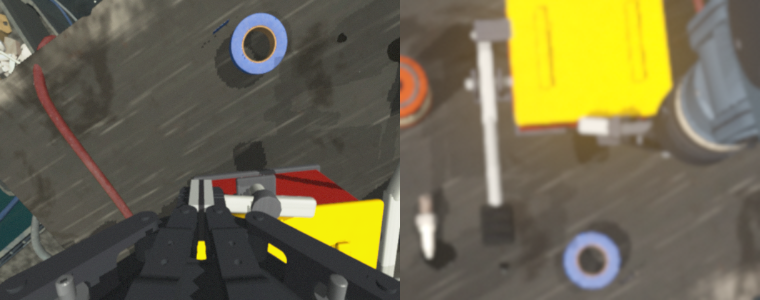

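The bar now lies almost parallel to the bin's front, so the catch is close to its stop. I'll nudge it a little further until I feel the stop.

Call:
play_rows:
  deltas:
    - [[1,-0.3,0,0,-0.05],[1,-0.2,0,0,-0.05],[1,-0.1,0,0,0],[1,0,0,0,0]]

```text
time: 4.2
ee_pos: [0.455, 0.1616, 0.1672]
orientation: [[-0.997, -0.078, -0.0], [-0.078, 0.997, -0.0], [0.0, -0.0, -1.0]]
ft_force: [-0.5, -1.2, 0.0]
opening: 0.0001
gripper_force: 0.4
```

Call:
play_rows:
  deltas:
    - [[1,1,0,0,0],[1,1,0,-1,0],[1,0,0,-2,0],[1,1.3,4.4,-0.5,0],[1,1.3,4.4,0,0],[1,1.3,4.4,0,0],[1,1.3,4.4,0,0],[1,0,0,0,0]]

```text
time: 5.0
ee_pos: [0.3665, 0.3355, 0.2034]
orientation: [[-0.996, -0.087, -0.0], [-0.087, 0.996, 0.003], [-0.0, 0.003, -1.0]]
ft_force: [0.4, 0.3, -0.4]
opening: -0.0
gripper_force: 0.0
```

Run:
```python
from h import *
plan([.3705,.3344,.16],5)
im2,P=cloud("top")
hsv=cv2.cvtColor(im2,cv2.COLOR_BGR2HSV)
z=P[...,2];m=(hsv[...,0]>100)&(hsv[...,0]<130)&(hsv[...,1]>120)&(z>.145)&(z<.18)&(abs(P[...,0]-.45)<.08)&(abs(P[...,1]-.18)<.08)
p=np.median(P[m],0);print(m.sum(),p)
d=p[:2]-piv;print("catch",np.arctan2(-d[1],-d[0])-.087)
```

```text
t 5.0 ee [0.3665 0.3355 0.2034] F [ 0.43  0.28 -0.43] open -0.0 j6 [35. -2. -4. 88.  0. 30.]
heading 5.0 shift [-0.39 -0.16  4.33] turn -0.0
37 [0.47131751 0.16127652 0.16477749]
catch 1.4759139813918116
```

Call:
play_rows:
  deltas:
    - [[1,0,-0.15,2,0],[1,0,0,2,0],[1,0,0,1,0],[1,0,0,1,0],[1,0,0,1,0],[1,0,0,1,0],[1,0,0,1,0],[1,0,0,0,0]]

```text
time: 5.85
ee_pos: [0.3679, 0.3292, 0.1127]
orientation: [[-0.997, -0.08, -0.004], [-0.08, 0.997, 0.001], [0.004, 0.001, -1.0]]
ft_force: [-5.5, -0.8, 5.0]
opening: 0.0001
gripper_force: 3.0
```

Call:
play_rows:
  deltas:
    - [[1,0,0.3,0.8,0],[1,0,0,0.7,0],[1,0,0,0.5,0],[1,0,0,0.4,0],[1,0,0,0,0]]

```text
time: 6.35
ee_pos: [0.3692, 0.3311, 0.0913]
orientation: [[-0.997, -0.079, 0.0], [-0.079, 0.997, -0.002], [-0.0, -0.002, -1.0]]
ft_force: [-5.4, -6.1, 11.8]
opening: -0.0001
gripper_force: 6.3
```

Run:
```python
from h import *
plan([.3645,.3344,.09],5)
im,P=cloud("side")
cv2.imwrite("pics/s3.png",cv2.resize(im[80:320,180:400],None,fx=2.4,fy=2.4))
```

```text
t 6.35 ee [0.3692 0.3311 0.0913] F [-5.36 -6.14 11.77] open -0.0001 j6 [ 34.  -0. -15.  75.  -0.  30.]
heading 4.5 shift [0.45 0.37 0.13] turn -0.009
```

View pics/s3.png

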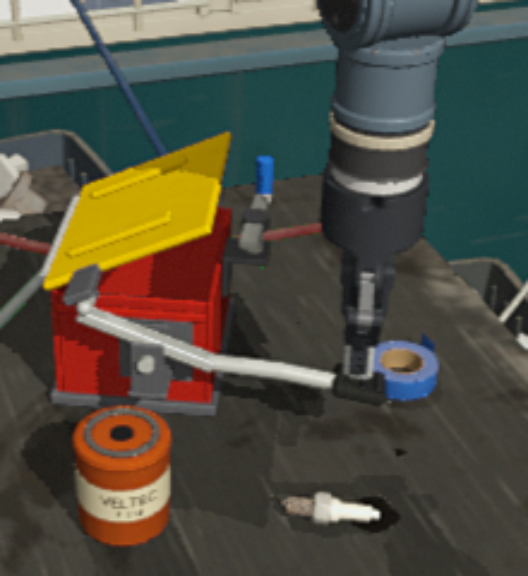

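The lid stands open, the fingers are on the pad at (358,375), and the catch peg at (264,175) is swung aside. I'll press a little further to seat the lever firmly on its stop.

Call:
play_rows:
  deltas:
    - [[1,0,0,0.2,0],[1,0,0,0.2,0],[1,0,0,0.1,0],[1,0,0,0,0],[1,0,0,0,0],[1,0,0,0,0]]

```text
time: 7.0
ee_pos: [0.3694, 0.3312, 0.0908]
orientation: [[-0.997, -0.079, 0.002], [-0.079, 0.997, -0.001], [-0.002, -0.002, -1.0]]
ft_force: [-12.6, -10.4, 30.1]
opening: 0.0
gripper_force: 16.3
```

Call:
play_rows:
  deltas:
    - [[1,0,0,0,0],[1,0,0,0,0],[1,0,0,0,0],[1,0,0,0,0],[1,0,0,0,0],[1,0,0,0,0]]

```text
time: 7.6
ee_pos: [0.3693, 0.3312, 0.0908]
orientation: [[-0.997, -0.079, 0.002], [-0.079, 0.997, -0.001], [-0.002, -0.002, -1.0]]
ft_force: [-12.1, -10.7, 30.0]
opening: -0.0001
gripper_force: 16.2
```

Run:
```python
from h import *
im,P=cloud("top")
hsv=cv2.cvtColor(im,cv2.COLOR_BGR2HSV);x,y,z=P[...,0],P[...,1],P[...,2]
m=(hsv[...,0]>20)&(hsv[...,0]<35)&(hsv[...,1]>150)&(x>.4)&(x<.66)&(y>.13)&(y<.34)&(z>.1)&(z<.25)
q=P[m];a=np.linalg.lstsq(np.c_[q[:,:2],np.ones(len(q))],q[:,2],rcond=None)[0];print("lid angle",np.arctan(np.hypot(a[0],a[1])))
m=(hsv[...,0]>100)&(hsv[...,0]<130)&(hsv[...,1]>120)&(z>.145)&(z<.18)&(abs(x-.45)<.08)&(abs(y-.18)<.08)
print("peg",np.median(P[m],0))
for n,(a,b,c,d),zz in(("plug",(244,285,224,244),.008),("tape",(262,298,298,334),.012)):
    print(n,np.median(P[a:b,c:d][z[a:b,c:d]>zz],0))
```

```text
lid angle 0.4418507005513234
peg [0.47221385 0.16224637 0.1646647 ]
plug [0.35053633 0.36004489 0.54679168]
tape [0.32770675 0.28025434 0.55285418]
```

```bash
python3 -c "
from rig import bot
print(bot.finish_job())"
```

```text
the job is handed in; nothing more can be done
None
```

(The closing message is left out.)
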